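Park the rolling caddy in its bay in the pantry store

ROBOT

A 6-joint arm with a two-finger parallel gripper is mounted at the origin on the work surface. World frame = base frame: x ahead of the robot, y to its left, z up, the work surface at z = 0. Lengths are in mm, angles in rad, forces in N, time in s.
With the tool pointing down it reaches from about 350 to 775 mm from the base axis. Payload 7.3 kg.
Tool frame: the origin (TCP) lies midway between the tips of the shut fingers; the grasp point (between the pads) lies 19 mm behind it; x points along the fingers, z is the direction in which the jaws open and shut, and the axes are right-handed (so a half turn about x gives the same grasp; the last joint's range is limited). The gripper opens to 92 mm and grips with 3 to 60 N. Pads are 19 mm wide; open, the fingers measure 130 mm over their backs; the gripper's body (75 mm by 190 mm) begins 47 mm behind the grasp point.
Start: joints at [-1.297, 0.342, 1.524, -0, 1.275, -0.146], TCP at [214.002, -479.425, 226.741] pointing down, gripper open.
Joint ranges: [-2.53, 2.53], [-0.77, 2.02], [0.04, 2.7], [-1, 4.14], [0.28, 2.66], [-3.11, 3.11]. Speed limits (rad/s): [2.57, 2.57, 3.14, 3.14, 3.14, 3.14].

INTERFACE

Orientations are given as [roll, pitch, yaw] about the fixed x, y, z axes, in that order (R = Rz(yaw) Ry(pitch) Rx(roll)).
In Python, from plant import monitor, optics, close_job gives the robot as it stands.
- The arm moves only by the tool send_rows, never from a script. Its argument "commands" is a list that holds one entry, the list of rows, each a list of 5 numbers: the shift along the tool's x, y, z in m, then the turn about the tool's x in degrees, then the finger opening in m, from 0 to 0.0918. A call has 1 to 10 rows; each row shifts and turns the pose as measured when the row begins, along the tool's axes as they then stand; what a row does not reach is not made up. A row lasts 1/12 s, in which the tool goes at most 41.7 mm and 7.16 degrees, less where a joint would pass 70% of its speed; a pose out of reach is approached as far as the arm can. A call with a gripper value outside its range is refused whole. The fingers move at their own pace and stop on an object; the grip force is fixed at half the most. Time passes only in rows, so rows that do not move let the fingers close. It gives the time, the measured TCP pose, the force and the opening at its end, in the units of the state.
- monitor.get_obs(): the state, without advancing time (a new reading comes with each control period).
- optics.capture(name): name is "scene" or "top" or "wrist"; returns a dict with "color" (384x512x3 uint8, blue, green, red), "camera_matrix" (3x3 intrinsics, pixels), "camera_from_world" (4x4, takes a point from world to camera coordinates); the wrist camera has in their place "T_tool_cam" (4x4, takes a point from camera to tool coordinates, whose origin is the TCP and whose axes are the tool frame's). Camera axes: x right, y down, z forward; pixel columns grow to the right and rows downward; lengths in mm; the calibration is good to about 2 mm. A picture is of the moment at which its call begins: read the wrist's pose just before it. There is no depth.
- close_job(): hands the job in, once; it reports no verdict.
The state is a dict: "time": time; "joint_positions": joint angles; "dq": joint speeds; "tau": joint torques, N m; "tool_pos": TCP position; "tcp_rot": TCP orientation; "contact_force": force on the tool from outside, world axes, zero at the start; "moment": the same for the moment, N m; "grip_width": finger opening in mm.
Only numpy, scipy, OpenCV 4.12 (cv2) and the standard library are available. Lean on these libraries where they do the work, as an engineer would, in place of code of your own. Each camera call takes 0.05 s, during which the arm holds its last target.

TASK

Push the little wheeled caddy straight ahead, away from its push bar, until both front castors trail straight behind their pivots (a hand's breadth or so), well before it gets to the taped bay. Then steer it nose first into the three-sided taped bay, so that it stands square and centred in the outline with its nose to the closed side and both castors trailing straight, and let go of it. Keep all its wheels on the table.

Things in the scene. Friction and masses are not known exactly. Their poses are not given: they have to be found in the camera images.
- caddy: Steel tray on wheels, 200 (x, from -100) by 130 (y) mm overall; rim top 69 mm high; fixed cargo: two tins (tops 103 mm), a carton. Origin: on the table under its middle; x ahead to the nose, z up. Fixed 30 mm wheels at x=-75, y=+-45 roll only fore and aft, so it turns about the middle of that axle; castor pivots on arms at x=90, y=+-46. 0.6 to 1.1 kg, rolls easily, stays where it is let go.
- push_bar (a point): Centre of the caddy's black push bar, 137 mm above the table at caddy x=-75, y=0, right over the rear axle; axes as the caddy's. The bar lies along y, 16 mm thick (x), 14 mm high, between posts at y=+-50 (90 mm clear); 82 mm clear below it. Finger room: 41 mm ahead of its centre to the tins, 21 mm behind to the 69 mm high rim, free beyond; nothing ahead is above 103 mm.
- bay: Parking bay: three strips of thin flat black tape, 12 mm wide, forming a rectangle open at one end, inside 230 mm long (x) by 160 mm wide (y); wheels roll over it. Not the round taped ring. Origin: on the table at the centre of the inside; x points from the open to the closed end. A well parked caddy has its origin here and its x along this x.
- castor_left (a joint): Swivel of the left (y=+46) front castor, rad, counter-clockwise from above, stops at +-3.0. 0: the wheel (30 mm, axle 14 mm from the pivot) trails straight behind the pivot, towards the push bar. It swings freely to trail its pivot's motion; 70 to 90 mm of straight travel ahead brings it straight.
- castor_right (a joint): Swivel of the right (y=-46) front castor, with the same meaning.

How it is judged (in metres and radians):
On the way:
1. pushed ahead short of the bay (caddy's centre still at least 130 mm from the bay's centre) so that both castors are within 0.35 rad of trailing straight (value of joint castor_left between -0.35 and 0.35 rad and value of joint castor_right between -0.35 and 0.35 rad and horizontal distance between caddy and bay above 0.13 m and angle between caddy's own z axis and vertical below 0.1 rad and height (world z) of caddy below 0.005 m), for 0.1 s.
At the end, for the whole second after the job is handed in: The caddy stands on its wheels, at rest, its centre within 20 mm of the bay's centre along and across the bay, its length within 0.18 rad of the bay's, nose towards the closed side, both castors within 0.35 rad of trailing straight (x of caddy in the frame of bay between -0.02 and 0.02 m and y of caddy in the frame of bay between -0.02 and 0.02 m and angle between the x axis of caddy and the x axis of bay, either way round below 0.18 rad and x of push_bar in the frame of bay below 0 m and value of joint castor_left between -0.35 and 0.35 rad and value of joint castor_right between -0.35 and 0.35 rad and angle between caddy's own z axis and vertical below 0.1 rad and height (world z) of caddy below 0.005 m and linear speed of caddy below 0.02 m/s); the robot touches nothing.
It fails at once if the caddy is lifted off the table or tipped (height (world z) of caddy above 0.015 m or angle between caddy's own z axis and vertical above 0.2 rad).
It also fails if it takes over 48 s, if anything falls off the work surface, if the arm or the gripper's body presses on something with over 40 N, if the wrist force passes 120 N, or if a joint passes its speed limit or range.

## Working session

There is one attempt and no reset: what is moved stays moved. The work goes in short steps, Python scripts to look and compute and a tool call to move; the robot and the scene stay as the last step left them, time stands still between calls to the robot, and variables do not carry over. Pictures are saved under pics/ and viewed, and the job is handed in when it is done.

Besides the shell and the picture viewer there is one more tool, called after "Emit:" in YAML: its name, and indented under it one key for each argument. send_rows: Moves the arm, as the interface text tells. Its arguments: {"type":"object","properties":{"commands":{"type":"array","items":{"type":"array","items":{"type":"array","items":{"type":"number"}}}}},"required":["commands"]}

```bash
mkdir -p pics; ls; python3 - <<'E'
from plant import monitor, optics
import cv2,numpy as np
o=monitor.get_obs();print(o)
for n in("scene","top"):
    c=optics.capture(n);cv2.imwrite(f"pics/{n}0.png",c["color"])
    np.savez(f"pics/{n}0.npz",**c);print(n,c["camera_matrix"].round(1).tolist(),c["camera_from_world"].round(3).tolist())
E
```

```text
pics
{'time': 0.0, 'joint_positions': array([-1.29700358e+00,  3.42724161e-01,  1.52499847e+00,  2.26797083e-05,
        1.27542809e+00, -1.45981070e-01]), 'dq': array([ 2.75036092e-05, -4.04817132e-04,  2.52712614e-04, -4.36985780e-04,
        6.75999004e-04,  1.20279679e-03]), 'tau': array([-1.73971748e-03, -4.31248677e+01, -2.44217080e+01,  7.14927656e-02,
        5.59950457e-02, -1.28082343e-04]), 'tool_pos': array([ 213.89031243, -479.00795396,  226.05070532]), 'tcp_rot': array([2.98169313, 1.56923811, 1.830664  ]), 'contact_force': array([-0.670761  ,  0.92605953, -0.21052297]), 'moment': array([-0.04350424, -0.01792692, -0.01161013]), 'grip_width': 91.89891971797265}
scene [[380.4, 0.0, 256.0], [0.0, 380.4, 186.0], [0.0, 0.0, 1.0]] [[0.444, 0.896, 0.014, -261.167], [0.552, -0.261, -0.792, -221.809], [-0.706, 0.359, -0.61, 1312.032], [0.0, 0.0, 0.0, 1.0]]
top [[350.1, 0.0, 256.5], [0.0, 350.1, 199.4], [0.0, 0.0, 1.0]] [[0.014, -1.0, 0.001, 26.585], [-0.984, -0.014, -0.179, 573.974], [0.179, 0.002, -0.984, 752.247], [0.0, 0.0, 0.0, 1.0]]
```

View pics/scene0.png

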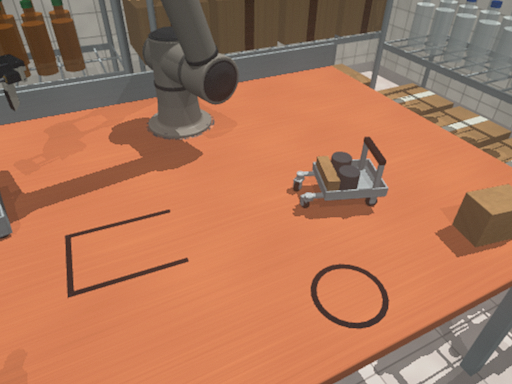

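View pics/top0.png

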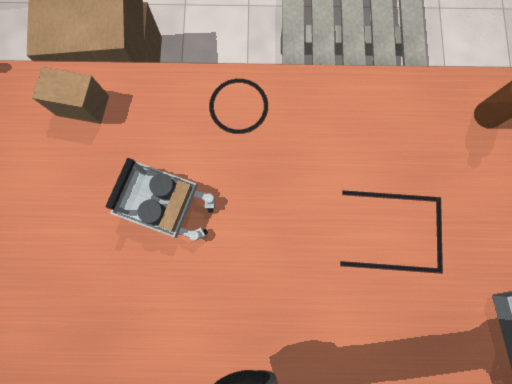

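```bash
cat > h.py <<'E'
import numpy as np,cv2
def ray(c,uv,z):
    K=c["camera_matrix"];M=c["camera_from_world"];R=M[:3,:3];t=M[:3,3]
    o=-R.T@t; uv=np.atleast_2d(np.asarray(uv,float))
    d=(R.T@np.linalg.inv(K)@np.c_[uv,np.ones(len(uv))].T).T
    return o+d*((z-o[2])/d[:,2])[:,None]
def proj(c,P):
    M=c["camera_from_world"];p=np.atleast_2d(P)@M[:3,:3].T+M[:3,3];q=p@c["camera_matrix"].T;return q[:,:2]/q[:,2:]
def bar(c,roi):  # roi x0,y0,x1,y1 ; dark bar blob in the top view
    x0,y0,x1,y1=roi;g=c["color"].max(2);m=np.zeros_like(g);m[y0:y1,x0:x1]=(g[y0:y1,x0:x1]<60)*255
    cs,_=cv2.findContours(m,cv2.RETR_EXTERNAL,cv2.CHAIN_APPROX_NONE)
    return sorted(cs,key=cv2.contourArea)[::-1],m
E
python3 - <<'E'
from h import *
c=np.load("pics/top0.npz")
g=c["color"].max(2)
m=(g<70)
def fit(x0,y0,x1,y1):
    ys,xs=np.nonzero(m[y0:y1,x0:x1]);P=ray(c,np.c_[xs+x0,ys+y0],0)[:,:2].astype(np.float32)
    vx,vy,px,py=cv2.fitLine(P,cv2.DIST_HUBER,0,.01,.01).ravel();return np.array([px,py]),np.array([vx,vy]),P
A=fit(342,185,434,206);B=fit(338,255,434,276);C=fit(434,202,446,266)
for q in(A,B,C):print(q[0],q[1],np.degrees(np.arctan2(q[1][1],q[1][0])))
def X(a,b):
    s=np.linalg.solve(np.c_[a[1],-b[1]],b[0]-a[0]);return a[0]+s[0]*a[1]
p,q=X(A,C),X(B,C);print("corners",p,q,np.linalg.norm(p-q))
n=(q-p)/np.linalg.norm(q-p); d=A[1]+B[1]*np.sign(A[1]@B[1]);d/=np.linalg.norm(d)
if d[1]>0:d=-d
ctr=(p+q)/2-d*(115+6);print("bay",ctr,np.degrees(np.arctan2(d[1],d[0])), "open end extents",((A[2]-ctr)@d).min(),((B[2]-ctr)@d).min())
s=np.load("pics/scene0.npz")
cs,_=bar(c,(95,150,145,215))
for k in cs[:2]:
  r=cv2.minAreaRect(k);b=cv2.boxPoints(r);print(r,cv2.contourArea(k));print(ray(c,b,144)[:,:2].round(1).tolist())
cv2.imwrite("pics/z0.png",cv2.resize(c["color"][140:260,90:240],None,fx=5,fy=5,interpolation=cv2.INTER_CUBIC))
cv2.imwrite("pics/zs0.png",cv2.resize(s["color"][120:220,280:400],None,fx=6,fy=6,interpolation=cv2.INTER_CUBIC))
E
```

```text
[ 597.50104 -288.47516] [0.05501289 0.9984856 ] 86.8464
[ 425.96365 -276.0117 ] [0.0578509 0.9983252] 86.68353
[ 505.0257 -404.4672] [ 0.99859893 -0.05291629] -3.0332966
corners [ 590.8597  -409.01556] [ 418.78473 -399.89725] 172.31638
bay [ 511.65048 -283.64923] -93.23503 open end extents -111.61923 -111.74432
((120.49505615234375, 183.54953002929688), (8.338447570800781, 52.390621185302734), 24.145544052124023) 382.5
[[539.3, 338.7], [640.1, 303.5], [633.1, 287.2], [532.5, 322.8]]
```

View pics/z0.png

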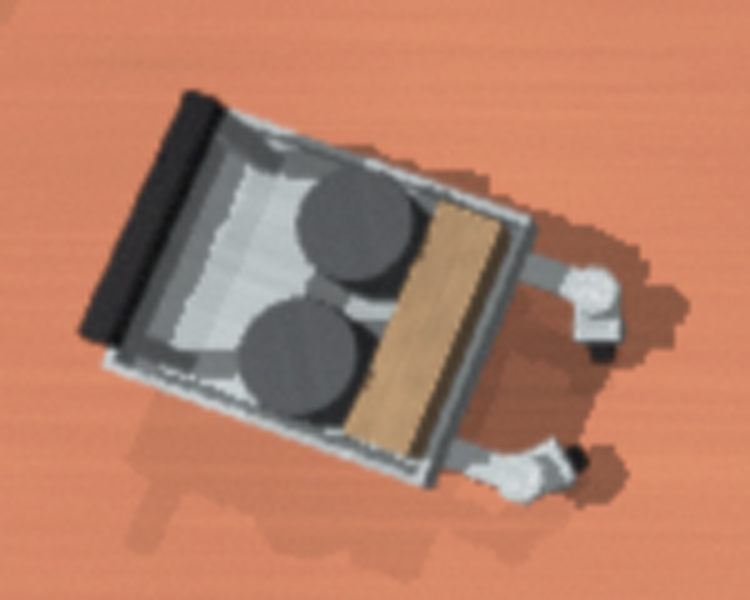

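View pics/zs0.png

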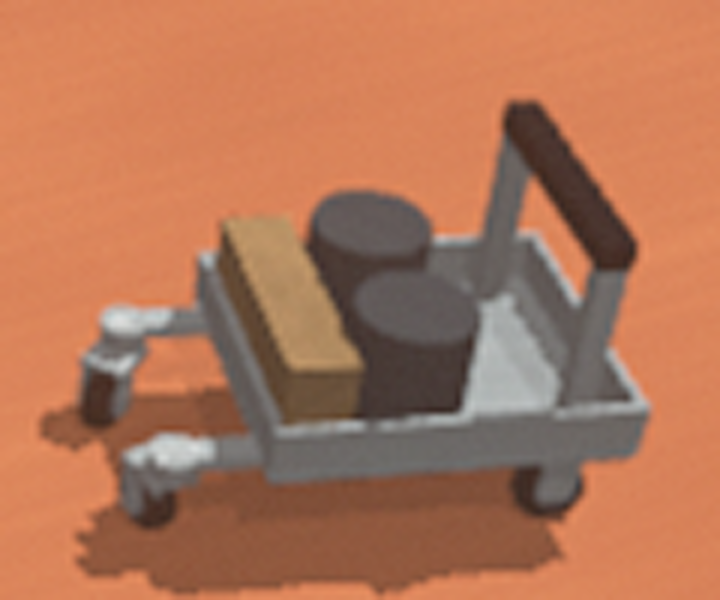

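```bash
cat >> h.py <<'E'
from scipy.spatial.transform import Rotation as Ro
def tool(o): return np.asarray(o["tool_pos"]),Ro.from_euler("xyz",o["tcp_rot"]).as_matrix()
def togo(o,p,head):  # head rad: desired heading of tool z (mod pi)
    t,R=tool(o); d=R.T@(np.asarray(p)-t)
    cur=np.arctan2(R[1,2],R[0,2]); e=(head-cur+np.pi/2)%np.pi-np.pi/2
    # tool x down => +turn about tool x = -yaw
    print("time",o["time"],"tcp",t.round(1),"zhead",np.degrees(cur).round(2),"tilt",np.round(R[:,0],4),"shift mm",d.round(1),"turn about tool x deg",np.degrees(e*np.sign(R[2,0])).round(2),"F",np.round(o["contact_force"],1),"w",round(o["grip_width"],1))
E
python3 - <<'E'
from h import *
from plant import monitor
o=monitor.get_obs();print(tool(o)[1].round(3));togo(o,(586.2,313,226),np.radians(-109.3))
E
```

```text
[[-0.     0.913  0.408]
 [ 0.001  0.408 -0.913]
 [-1.     0.    -0.001]]
time 0.1 tcp [ 213.9 -479.1  226.1] zhead -65.95 tilt [-4.0e-04  1.3e-03 -1.0e+00] shift mm [   1.   662.8 -571.6] turn about tool x deg 43.35 F [-0.  -0.4 -0.2] w 91.4
```

Emit:
send_rows:
  commands:
    - [[0,0.03,-0.026,0,0.0918],[0,0.03,-0.026,0,0.0918],[0,0.03,-0.026,0,0.0918],[0,0.03,-0.026,0,0.0918],[0,0.03,-0.026,0,0.0918],[0,0.03,-0.026,0,0.0918],[0,0.03,-0.026,0,0.0918],[0,0.03,-0.026,0,0.0918],[0,0.03,-0.026,0,0.0918],[0,0.03,-0.026,0,0.0918]]

```text
time: 0.93
tool_pos: [384.0, -110.1, 222.4]
tcp_rot: [-2.799, 1.565, 2.319]
contact_force: [1.1, 0.3, -0.7]
grip_width: 91.3
```

Emit:
send_rows:
  commands:
    - [[0,0.03,-0.026,0,0.0918],[0,0.03,-0.026,0,0.0918],[0,0.03,-0.026,0,0.0918],[0,0.03,-0.026,0,0.0918],[0,0.03,-0.026,0,0.0918],[0,0.03,-0.026,0,0.0918],[0,0.03,-0.026,0,0.0918],[0,0.03,-0.026,0,0.0918],[0,0.03,-0.026,0,0.0918],[0,0,0,0,0.0918]]

```text
time: 1.77
tool_pos: [542.6, 236.2, 219.7]
tcp_rot: [-2.592, 1.562, 2.532]
contact_force: [-1.3, 0.2, -0.6]
grip_width: 92.2
```

```bash
python3 - <<'E'
from h import *
from plant import monitor
o=monitor.get_obs();togo(o,(586.2,313,226),np.radians(-109.3));print(o["joint_positions"])
E
```

```text
time 1.7667 tcp [542.6 236.2 219.7] zhead -66.42 tilt [-0.007   0.0049 -1.    ] shift mm [ -6.2  70.7 -53. ] turn about tool x deg 42.88 F [-1.3  0.2 -0.6] w 92.2
[0.27749605 0.4731426  1.33852675 0.00678757 1.33531137 1.43511259]
```

Emit:
send_rows:
  commands:
    - [[0,0.023,-0.017,0,0.0918],[0,0.023,-0.017,0,0.0918],[0,0.023,-0.017,0,0.0918],[0,0,0,6,0.0918],[0,0,0,7,0.0918],[0,0,0,7,0.0918],[0,0,0,7,0.0918],[0,0,0,7,0.0918],[0,0,0,7,0.0918],[0,0,0,2,0.0918]]

```text
time: 2.6
tool_pos: [582.9, 315.8, 208.9]
tcp_rot: [-1.107, 1.546, -3.037]
contact_force: [0.3, 0.4, -0.1]
grip_width: 91.8
```

```bash
python3 - <<'E'
from h import *
from plant import monitor,optics
o=monitor.get_obs();togo(o,(586.2,313,120),np.radians(-109.3));print(o["joint_positions"])
c=optics.capture("wrist");cv2.imwrite("pics/w1.png",c["color"])
o=monitor.get_obs();togo(o,(586.2,313,120),np.radians(-109.3))
np.savez("pics/w1.npz",**c,p=o["tool_pos"],r=o["tcp_rot"])
c=optics.capture("scene");cv2.imwrite("pics/s1.png",c["color"])
E
```

```text
time 2.6 tcp [582.9 315.8 208.9] zhead -110.59 tilt [-0.0243 -0.0025 -0.9997] shift mm [88.8  6.   0.5] turn about tool x deg -1.29 F [ 0.3  0.4 -0.1] w 91.8
[0.37786613 0.62970963 1.09766795 0.00665007 1.437721   2.30717181]
time 2.65 tcp [582.9 315.8 208.8] zhead -110.52 tilt [-0.0246 -0.0027 -0.9997] shift mm [88.7  6.   0.4] turn about tool x deg -1.22 F [-0.3 -0.4 -0.1] w 91.9
```

View pics/w1.png

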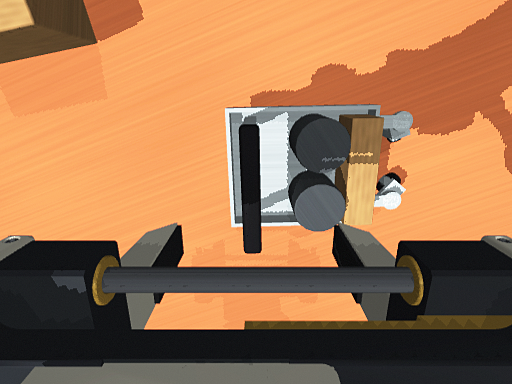

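View pics/s1.png

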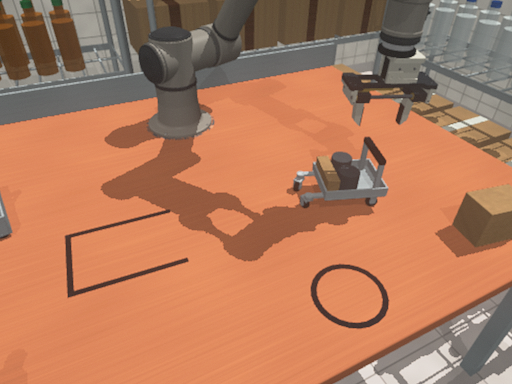

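```bash
python3 - <<'E'
from h import *
f=np.load("pics/w1.npz")
T=np.eye(4);T[:3,:3]=Ro.from_euler("xyz",f["r"]).as_matrix();T[:3,3]=f["p"]
c=dict(camera_matrix=f["camera_matrix"],camera_from_world=np.linalg.inv(T@f["T_tool_cam"]))
g=f["color"].max(2);m=np.zeros_like(g);m[118:256,236:264]=(g[118:256,236:264]<45)*255
cs,_=cv2.findContours(m,cv2.RETR_EXTERNAL,cv2.CHAIN_APPROX_NONE);k=max(cs,key=cv2.contourArea)
r=cv2.minAreaRect(k);print(r);P=ray(c,cv2.boxPoints(r),144)[:,:2];print(P.round(1).tolist(),P.mean(0))
# midline from upper/lower halves
pts=np.argwhere(m>0)[:,::-1].astype(np.float32)
W=ray(c,pts,144)[:,:2].astype(np.float32);v=cv2.fitLine(W,cv2.DIST_HUBER,0,.01,.01).ravel();print(v,np.degrees(np.arctan2(v[1],v[0]))-90)
E
```

```text
((250.57827758789062, 188.0354461669922), (128.48191833496094, 19.754623413085938), 87.79740142822266)
[[645.4, 308.0], [640.7, 293.9], [535.5, 328.6], [541.0, 345.0]] [590.67572963 318.8838609 ]
[ 9.4401234e-01 -3.2991013e-01  5.9472705e+02  3.1780295e+02] -109.26332
```

Emit:
send_rows:
  commands:
    - [[0.027,0.003,-0.001,-1.2,0.0918],[0.027,0.002,-0.001,0,0.0918],[0.027,0.002,0,0,0.0918]]

```text
time: 2.95
tool_pos: [592.1, 316.5, 133.0]
tcp_rot: [-1.516, 1.56, 2.872]
contact_force: [-0.3, 0.0, -0.1]
grip_width: 91.5
```

```bash
python3 - <<'E'
from h import *
from plant import monitor,optics
o=monitor.get_obs();togo(o,(588,315,120),np.radians(-109.3))
c=optics.capture("scene");cv2.imwrite("pics/s2.png",cv2.resize(c["color"][60:220,260:460],None,fx=3,fy=3))
o=monitor.get_obs();togo(o,(588,315,120),np.radians(-109.3))
E
```

```text
time 2.95 tcp [592.1 316.5 133. ] zhead -108.62 tilt [-0.0106  0.0029 -0.9999] shift mm [13.1 -3.3  2.7] turn about tool x deg 0.68 F [-0.3  0.  -0.1] w 91.5
time 3.0 tcp [589.3 314.9 125.9] zhead -108.63 tilt [-0.0208 -0.0013 -0.9998] shift mm [ 6.  -1.2  0.3] turn about tool x deg 0.67 F [-1.7 -1.1 -4. ] w 91.7
```

View pics/s2.png

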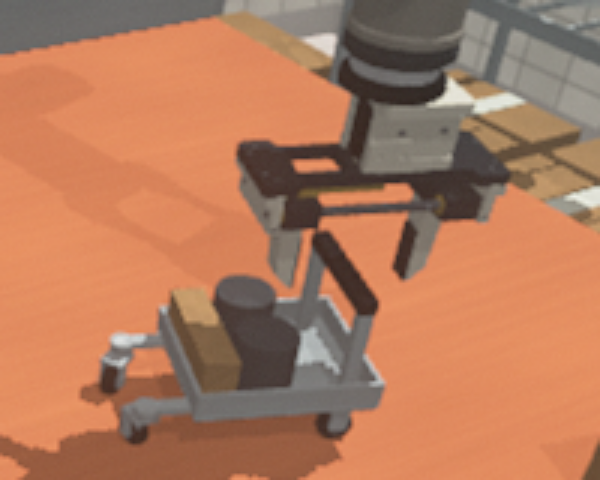

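Emit:
send_rows:
  commands:
    - [[0.004,-0.001,0,0.7,0.0918],[0,0,0,0,0.01],[0,0,0,0,0.01],[0,0,0,0,0.01],[0,0,0,0,0.01]]

```text
time: 3.42
tool_pos: [588.0, 314.8, 123.0]
tcp_rot: [-1.147, 1.548, -3.053]
contact_force: [0.8, -0.0, 0.3]
grip_width: 69.8
```

```bash
python3 - <<'E'
from h import *
from plant import monitor,optics
o=monitor.get_obs();togo(o,(588,315,118),np.radians(-109.3))
E
```

```text
time 3.4167 tcp [588.  314.8 123. ] zhead -109.21 tilt [-0.0226 -0.002  -0.9997] shift mm [ 5.   0.1 -0.2] turn about tool x deg 0.09 F [ 0.8 -0.   0.3] w 69.8
```

Emit:
send_rows:
  commands:
    - [[0.003,0,0,0,0.01],[0,0,0,0,0.01],[0,0,0,0,0.01],[0,0,0,0,0.01],[0,0,0,0,0.01],[0,0,0,0,0.01],[0,0,0,0,0.01],[0,0,0,0,0.01]]

```text
time: 4.08
tool_pos: [589.6, 315.9, 124.1]
tcp_rot: [-1.302, 1.555, 3.076]
contact_force: [0.4, 0.8, -0.1]
grip_width: 16.4
```

```bash
python3 - <<'E'
from h import *
from plant import monitor,optics
o=monitor.get_obs();togo(o,(588,315,118),np.radians(-109.3))
E
```

```text
time 4.0833 tcp [589.6 315.9 124.1] zhead -109.17 tilt [-0.0158  0.001  -0.9999] shift mm [ 6.1 -1.2  1.3] turn about tool x deg 0.13 F [ 0.4  0.8 -0.1] w 16.4
```

Emit:
send_rows:
  commands:
    - [[0,0,0.004,0,0.01],[0,0,0.008,0,0.01],[0,0,0.012,0,0.01],[0,0,0.012,0,0.01]]

```text
time: 4.42
tool_pos: [577.9, 282.5, 124.1]
tcp_rot: [-1.485, 1.557, 2.895]
contact_force: [-0.1, 0.9, -0.0]
grip_width: 15.9
```

```bash
python3 - <<'E'
from h import *
from plant import monitor,optics
o=monitor.get_obs();togo(o,(588,315,124),np.radians(-109.3))
c=optics.capture("top");cv2.imwrite("pics/t3.png",cv2.resize(c["color"][140:260,90:240],None,fx=5,fy=5))
o=monitor.get_obs();togo(o,(588,315,124),np.radians(-109.3))
E
```

```text
time 4.4167 tcp [577.9 282.5 124.1] zhead -109.01 tilt [-0.0129  0.0033 -0.9999] shift mm [  0.1  -1.1 -34. ] turn about tool x deg 0.29 F [-0.1  0.9 -0. ] w 15.9
time 4.4667 tcp [577.1 280.  124. ] zhead -109.07 tilt [-0.0149  0.0011 -0.9999] shift mm [ -0.1  -1.1 -36.6] turn about tool x deg 0.23 F [-0.4 -2.7 -0.1] w 15.9
```

View pics/t3.png

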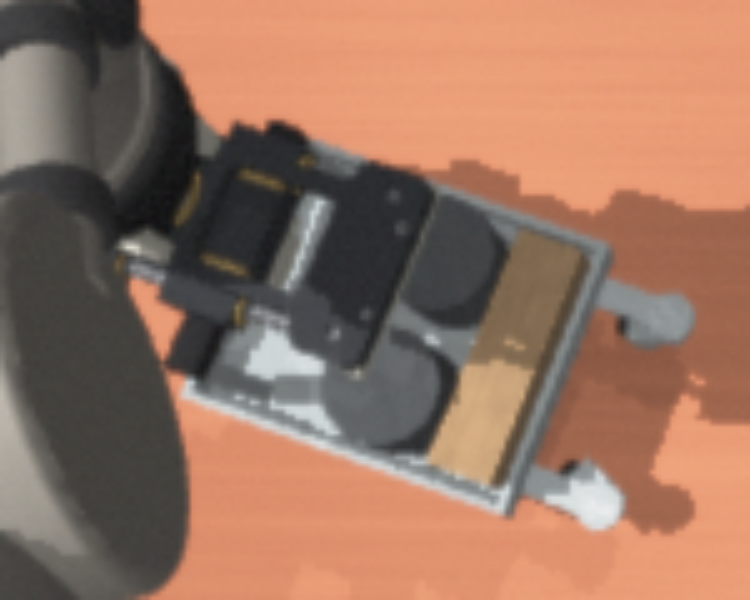

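Emit:
send_rows:
  commands:
    - [[0,0,0.011,0,0.01],[0,0,0.011,0,0.01],[0,0,0.011,0,0.01],[0,0,0.011,0,0.01],[0,0,0.008,0,0.01],[0,0,0.003,0,0.01]]

```text
time: 4.97
tool_pos: [557.6, 224.2, 124.1]
tcp_rot: [-1.352, 1.556, 3.025]
contact_force: [0.4, 0.0, -1.5]
grip_width: 15.7
```

```bash
cat >> h.py <<'E'
BAY=np.array([511.6,-283.0]);BH=np.radians(-93.2)
def bayf(p,h):
    d=np.array([np.cos(BH),np.sin(BH)]);l=np.array([-d[1],d[0]]);q=np.asarray(p)[:2]-BAY
    return q@d,q@l,np.degrees(h-BH)
def st(o):
    t,R=tool(o);h=np.arctan2(R[1,2],R[0,2]);a=bayf(t,h);print("bay-frame axle x,y,head",np.round(a,2),"z",t[2].round(1),"tilt",R[:,0].round(4),"t",round(o["time"],2),"F",np.round(o["contact_force"],1),"w",o["grip_width"].round(1))
E
python3 - <<'E'
from h import *
from plant import monitor,optics
st(monitor.get_obs())
for n in("top","scene"):
  c=optics.capture(n);np.savez(f"pics/{n}4.npz",**c);cv2.imwrite(f"pics/{n}4.png",cv2.resize(c["color"][140:280,90:290] if n=="top" else c["color"][100:240,220:420],None,fx=4,fy=4))
st(monitor.get_obs())
E
```

```text
Traceback (most recent call last):
  File "h.py", line 25, in st
    t,R=tool(o);h=np.arctan2(R[1,2],R[0,2]);a=bayf(t,h);print("bay-frame axle x,y,head",np.round(a,2),"z",t[2].round(1),"tilt",R[:,0].round(4),"t",round(o["time"],2),"F",np.round(o["contact_force"],1),"w",o["grip_width"].round(1))
                                                                                                                                                                                                             ^^^^^^^^^^^^^^^^^^^^^
AttributeError: 'float' object has no attribute 'round'
```

```bash
sed -i 's/o\["grip_width"\].round(1))$/round(o["grip_width"],1))/' h.py
python3 - <<'E'
from h import *
from plant import monitor,optics
st(monitor.get_obs())
for n in("top","scene"):
  c=optics.capture(n);np.savez(f"pics/{n}4.npz",**c);cv2.imwrite(f"pics/{n}4.png",cv2.resize(c["color"][140:280,90:290] if n=="top" else c["color"][100:240,220:420],None,fx=4,fy=4))
st(monitor.get_obs())
E
```

```text
bay-frame axle x,y,head [-508.93   17.6   -16.  ] z 124.1 tilt [-0.0149  0.0017 -0.9999] t 4.97 F [ 0.4  0.  -1.5] w 15.7
bay-frame axle x,y,head [-509.38   17.73  -15.99] z 124.1 tilt [-0.015   0.0017 -0.9999] t 5.07 F [ 0.6 -0.3 -1.6] w 15.2
```

View pics/top4.png

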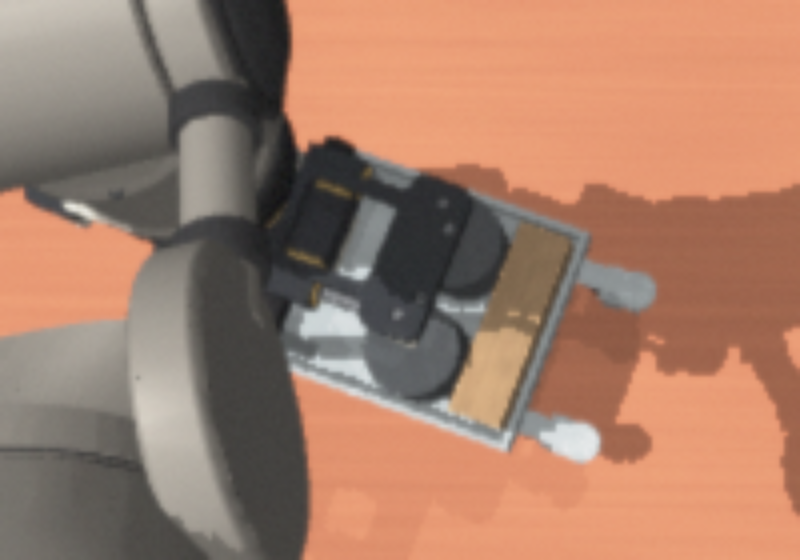

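View pics/scene4.png

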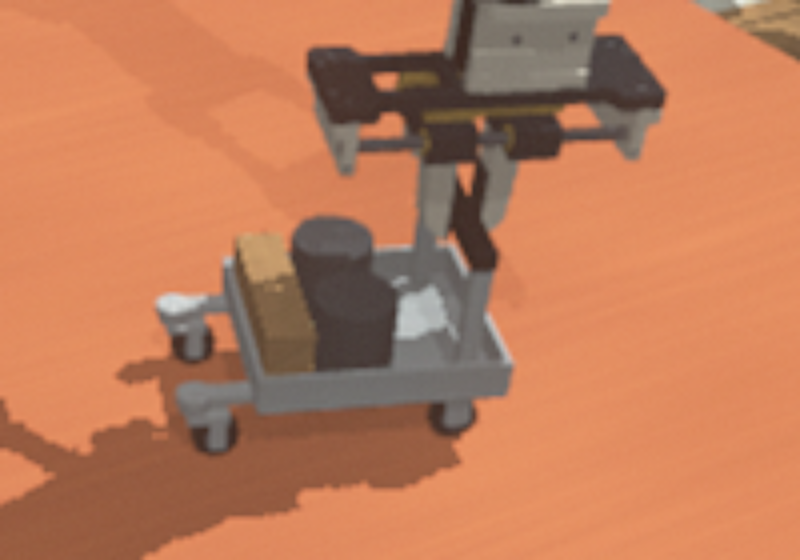

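```bash
python3 - <<'E'
from h import *
c=np.load("pics/top4.npz")
P=ray(c,[(237.5,199),(217.3,252.5)],69)[:,:2];print(P,np.linalg.norm(P[0]-P[1]))
m=P.mean(0);v=P[0]-P[1];h=np.arctan2(-v[0],v[1]);print(bayf(m,h)) 
h=np.radians(-109.2)
u=np.array([np.cos(h),np.sin(h)]);l=np.array([-u[1],u[0]]);d=m-np.array([557.6,224.2]);print("ahead,left of tcp",d@u,d@l)
c=np.load("pics/top0.npz")
P=ray(c,[(90+533/5,140+218/5),(90+430/5,140+487/5)],69)[:,:2];m=P.mean(0);print(P,m);d=m-np.array([588,315]);print(d@u,d@l)
E
```

```text
[[570.66179844  77.59261104]
 [451.18155788 118.86555246]] 126.40800440218054
(np.float64(-380.5967907625304), np.float64(-21.958045263851563), np.float64(-15.856825921731955))
ahead,left of tcp 134.3149017127918 -2.65427067315461
[[604.74550132 171.03797196]
 [482.74287447 210.92593684]] [543.74418789 190.9819544 ]
131.67397227648996 -1.0087444080562793
```

Emit:
send_rows:
  commands:
    - [[0,0,0.006,0,0.01],[0,0,0.009,-0.8,0.01],[0,0,0.01,-1.6,0.01],[0,0,0.01,-1.6,0.01],[0,0,0.01,-1.6,0.01],[0,0,0.01,-1.6,0.01],[0,0,0.01,-1.6,0.01]]

```text
time: 5.65
tool_pos: [540.0, 164.1, 124.1]
tcp_rot: [-1.776, 1.557, 2.766]
contact_force: [0.2, -0.0, -0.6]
grip_width: 15.5
```

```bash
python3 - <<'E'
from h import *
from plant import monitor,optics
st(monitor.get_obs())
E
```

```text
bay-frame axle x,y,head [-447.99    3.4    -6.6 ] z 124.1 tilt [-0.0125  0.005  -0.9999] t 5.65 F [ 0.2 -0.  -0.6] w 15.5
```

Emit:
send_rows:
  commands:
    - [[0,0,0.01,-2,0.01],[0,0,0.01,-2,0.01],[0,0,0.01,-1.6,0.01],[0,0,0.01,-0.6,0.01],[0,0,0.011,0,0.01],[0,0,0.012,0,0.01]]

```text
time: 6.15
tool_pos: [533.6, 100.5, 124.1]
tcp_rot: [-1.989, 1.558, 2.671]
contact_force: [0.1, 0.4, -0.1]
grip_width: 15.5
```

```bash
python3 - <<'E'
from h import *
from plant import monitor,optics
st(monitor.get_obs())
c=optics.capture("top");np.savez("pics/top5.npz",**c);cv2.imwrite("pics/top5.png",cv2.resize(c["color"][130:300,180:460],None,fx=2.8,fy=2.8))
st(monitor.get_obs())
E
```

```text
bay-frame axle x,y,head [-3.8418e+02  5.4000e-01  2.2000e-01] z 124.1 tilt [-0.0117  0.0059 -0.9999] t 6.15 F [ 0.1  0.4 -0.1] w 15.5
bay-frame axle x,y,head [-3.8172e+02  5.7000e-01  1.6000e-01] z 124.1 tilt [-0.0122  0.0041 -0.9999] t 6.2 F [ 0.9 -2.6  0.3] w 15.7
```

View pics/top5.png

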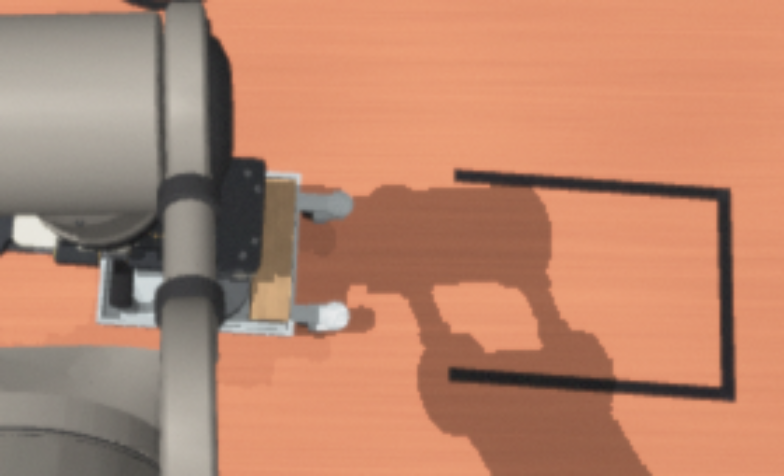

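```bash
python3 - <<'E'
from h import *
c=np.load("pics/top5.npz")
P=ray(c,[(287.1,192.5),(284.6,249.3)],69)[:,:2];m=P.mean(0);v=P[0]-P[1]
print(P,bayf(m,np.arctan2(-v[0],v[1])))
E
```

```text
[[587.1873749  -33.84157209]
 [460.24015875 -28.21888088]] (np.float64(-252.2531019137952), np.float64(-1.970453367944055), np.float64(0.6639376065865008))
```

Emit:
send_rows:
  commands:
    - [[0,0,0.012,0,0.01],[0,0,0.015,0,0.01],[0,0,0.018,0,0.01],[0,0,0.018,0,0.01],[0,0,0.018,0,0.01],[0,0,0.018,0,0.01],[0,0,0.018,0,0.01],[0,0,0.018,0,0.01],[0,0,0.018,0,0.01]]

```text
time: 6.95
tool_pos: [525.6, -58.9, 124.2]
tcp_rot: [-2.162, 1.559, 2.499]
contact_force: [0.8, 1.7, 0.5]
grip_width: 15.4
```

```bash
python3 - <<'E'
from h import *
from plant import monitor,optics
st(monitor.get_obs())
c=optics.capture("top");np.savez("pics/top6.npz",**c);cv2.imwrite("pics/top6.png",cv2.resize(c["color"][130:300,180:460],None,fx=2.8,fy=2.8))
st(monitor.get_obs())
E
```

```text
bay-frame axle x,y,head [-224.51    1.51    0.23] z 124.2 tilt [-0.0093  0.007  -0.9999] t 6.95 F [0.8 1.7 0.5] w 15.4
bay-frame axle x,y,head [-2.2099e+02  1.7000e+00  1.6000e-01] z 124.1 tilt [-0.0093  0.0042 -0.9999] t 7.0 F [ 0.2 -5.5 -1.3] w 15.9
```

View pics/top6.png

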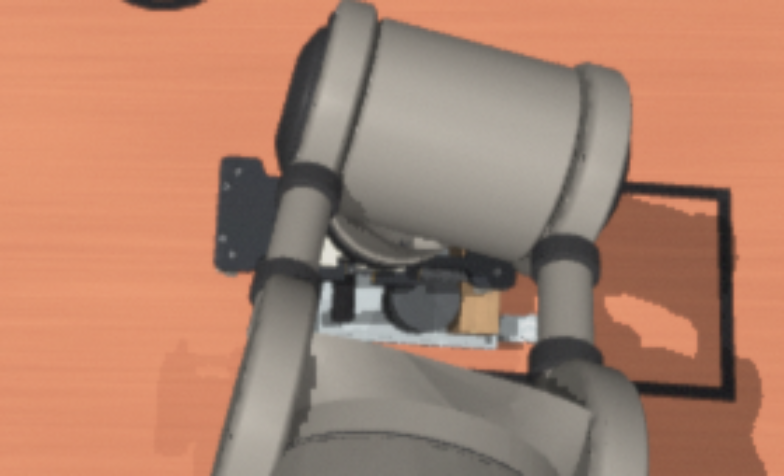

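Emit:
send_rows:
  commands:
    - [[0,0,0.016,0,0.01],[0,0,0.016,0,0.01],[0,0,0.016,0,0.01],[0,0,0.016,0,0.01],[0,0,0.016,0,0.01],[0,0,0.016,0,0.01],[0,0,0.012,0,0.01],[0,0,0.008,0,0.01],[0,0,0.004,0,0.01]]

```text
time: 7.75
tool_pos: [518.3, -188.4, 124.1]
tcp_rot: [-2.137, 1.56, 2.517]
contact_force: [-0.2, 0.1, 1.4]
grip_width: 15.7
```

```bash
python3 - <<'E'
from h import *
from plant import monitor,optics
st(monitor.get_obs())
for n in("top","scene"):
  c=optics.capture(n);np.savez(f"pics/{n}7.npz",**c);cv2.imwrite(f"pics/{n}7.png",cv2.resize(c["color"][130:300,240:510] if n=="top" else c["color"][150:310,20:260],None,fx=2.9,fy=2.9))
st(monitor.get_obs())
E
```

```text
bay-frame axle x,y,head [-94.78   1.46  -0.15] z 124.1 tilt [-0.0085  0.0061 -0.9999] t 7.75 F [-0.2  0.1  1.4] w 15.7
bay-frame axle x,y,head [-95.12   1.46  -0.15] z 124.1 tilt [-0.0085  0.0059 -0.9999] t 7.85 F [-0.6 -0.2  0.9] w 15.7
```

View pics/top7.png

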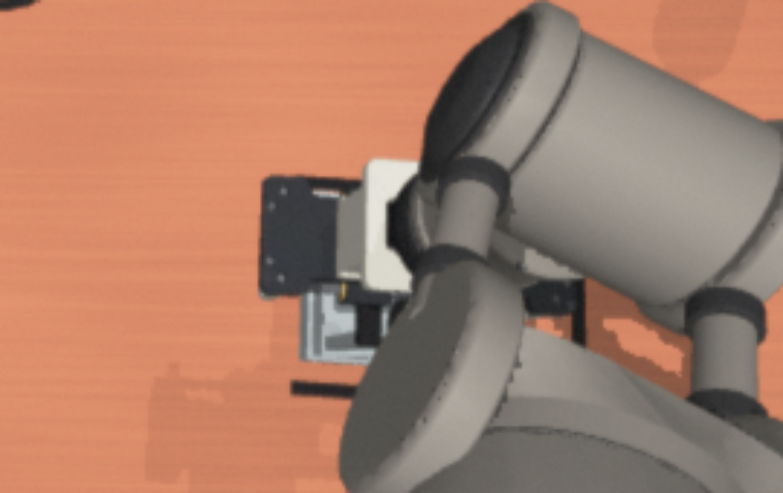

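View pics/scene7.png

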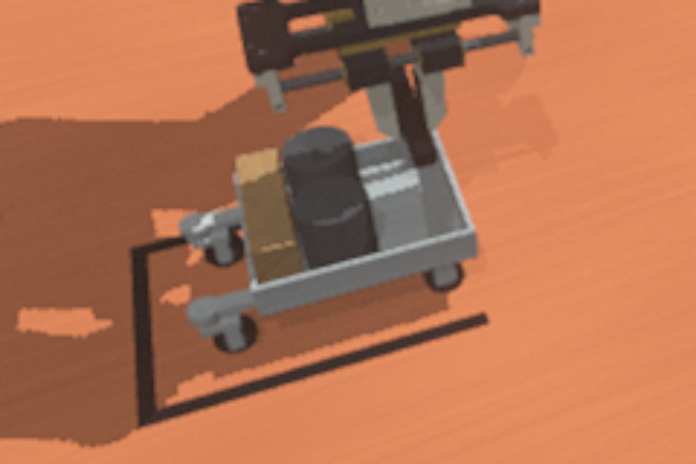

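```bash
python3 - <<'E'
from h import *
c=np.load("pics/top7.npz")
print(bayf(ray(c,[(343.4,254.1)],69)[0],0))
# scene: bay corners & castor pivots
s=np.load("pics/scene0.npz")
for n,P in dict(co=BAY).items(): pass
d=np.array([np.cos(BH),np.sin(BH)]);l=np.array([-d[1],d[0]])
pts=[np.r_[BAY+a*d+b*l,0] for a,b in((121,86),(121,-86),(-115,86),(-115,-86))]
print(proj(s,pts).round(1)); 
im=s["color"][195:305,55:200].copy();cv2.imwrite("pics/zs1.png",cv2.resize(im,None,fx=5,fy=5))
s=np.load("pics/scene7.npz")
print("nose rim", [np.round(bayf(q,0),1) for q in ray(s,[(20+255/2.9,150+288/2.9)],69)], "rear L",[np.round(bayf(q,0),1) for q in ray(s,[(20+474/2.9,150+236/2.9)],69)])
E
```

```text
(np.float64(-122.79098710214193), np.float64(-66.84873241810173), np.float64(93.2))
[[ 70.5 293.2]
 [ 67.5 235.5]
 [187.6 258.3]
 [169.5 209.8]]
nose rim [array([33.4, 65.8, 93.2])] rear L [array([-116.3,   73.3,   93.2])]
```

View pics/zs1.png

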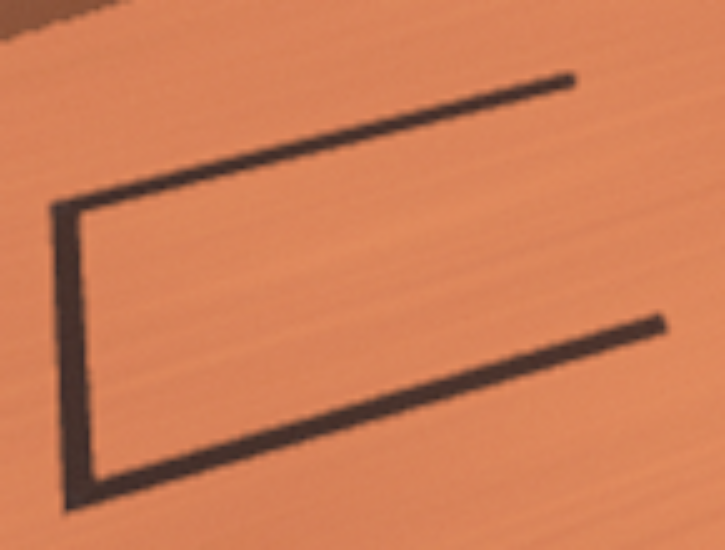

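Emit:
send_rows:
  commands:
    - [[0,0,0.006,0,0.01],[0,0,0.007,0,0.01],[0,0,0.005,0,0.01],[0,0,0.002,0,0.01],[0,0,0,0,0.01]]

```text
time: 8.27
tool_pos: [517.3, -207.5, 124.1]
tcp_rot: [-2.173, 1.559, 2.483]
contact_force: [-0.3, 0.5, 0.7]
grip_width: 15.7
```

```bash
python3 - <<'E'
from h import *
from plant import monitor,optics
st(monitor.get_obs())
E
```

```text
bay-frame axle x,y,head [-7.568e+01  1.460e+00 -1.000e-02] z 124.1 tilt [-0.009   0.007  -0.9999] t 8.27 F [-0.3  0.5  0.7] w 15.7
```

Emit:
send_rows:
  commands:
    - [[0,0,0,0,0.05],[0,0,0,0,0.05],[0,0,0,0,0.05],[0,0,0,0,0.05],[0,0,0,0,0.05],[0,0,0,0,0.05]]

```text
time: 8.77
tool_pos: [517.1, -206.7, 123.8]
tcp_rot: [-2.221, 1.558, 2.436]
contact_force: [0.4, -0.1, -0.0]
grip_width: 48.4
```

Emit:
send_rows:
  commands:
    - [[-0.01,0,0,0,0.05],[-0.02,0,0,0,0.05],[-0.03,0,0,0,0.05],[-0.03,0,0,0,0.05],[-0.03,0,0,0,0.05],[0,-0.02,-0.03,0,0.05],[0,-0.02,-0.035,0,0.05],[0,-0.02,-0.035,0,0.05],[0,-0.02,-0.035,0,0.05],[0,-0.02,-0.035,0,0.05]]

```text
time: 9.6
tool_pos: [428.7, -33.0, 257.9]
tcp_rot: [-2.902, 1.566, 1.745]
contact_force: [0.5, 0.2, 1.6]
grip_width: 50.2
```

Emit:
send_rows:
  commands:
    - [[0,-0.01,-0.038,0,0.05],[0,-0.01,-0.038,0,0.05],[0,-0.01,-0.038,0,0.05],[0,-0.01,-0.038,0,0.05],[0,-0.01,-0.038,0,0.05],[0,-0.01,-0.038,0,0.05],[0,0,-0.02,0,0.05],[0,0,0,0,0.05]]

```text
time: 10.27
tool_pos: [376.3, 234.8, 268.0]
tcp_rot: [2.313, 1.556, 0.68]
contact_force: [-0.2, -1.4, 0.7]
grip_width: 50.0
```

```bash
python3 - <<'E'
from h import *
from plant import monitor,optics
st(monitor.get_obs())
for n in("top","scene"):
  c=optics.capture(n);np.savez(f"pics/{n}8.npz",**c);cv2.imwrite(f"pics/{n}8.png",cv2.resize(c["color"][150:300,310:470] if n=="top" else c["color"][150:310,20:260],None,fx=3 if n!="top" else 4.5,fy=3 if n!="top" else 4.5))
st(monitor.get_obs())
E
```

```text
bay-frame axle x,y,head [-5.0945e+02 -1.6396e+02 -3.6000e-01] z 268.0 tilt [ 0.0113  0.0092 -0.9999] t 10.27 F [-0.2 -1.4  0.7] w 50.0
bay-frame axle x,y,head [-5.0672e+02 -1.6367e+02 -4.5000e-01] z 267.7 tilt [ 0.0106  0.0074 -0.9999] t 10.37 F [0.9 0.6 0.6] w 50.0
```

View pics/top8.png

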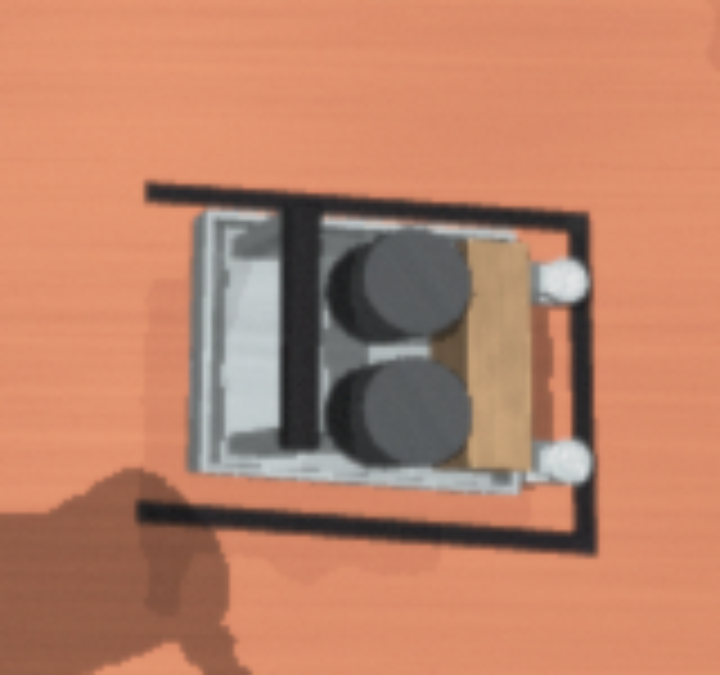

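View pics/scene8.png

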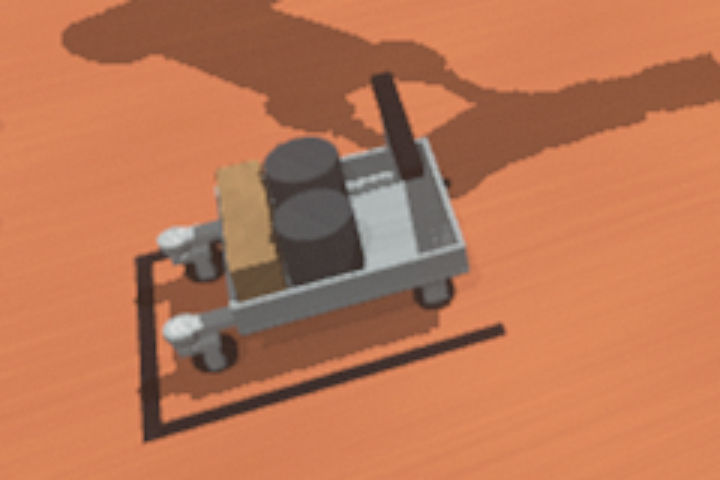

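```bash
python3 - <<'E'
from h import *
c=np.load("pics/top8.npz")
f=lambda u,v:(310+u/4.5,150+v/4.5)
for n,p,z in(("rearL",f(203,211),69),("rearR",f(193,470),69),("frontL",f(518,233),69),("frontR",f(520,491),69),("barL",f(303,205),144),("barR",f(299,447),144)):
    print(n,np.round(bayf(ray(c,[p],z)[0],0)[:2],1))
s=np.load("pics/scene8.npz")
g=lambda u,v:(20+u/3,150+v/3)
for n,p in(("frontL",g(232,303)),("rearL",g(467,243)),("rearR",g(428,140))):print(n,np.round(bayf(ray(s,[p],69)[0],0)[:2],1))
E
```

```text
rearL [-99.8  62.3]
rearR [-102.1  -66.1]
frontL [57.2 62.2]
frontR [ 56.2 -65.1]
barL [-75.3  52.6]
barR [-76.1 -56.1]
frontL [53.  62.6]
rearL [-101.6   66. ]
rearR [-100.9  -56.2]
```

```bash
python3 -c "
from plant import close_job;print(close_job())"
```

```text
the job is handed in; nothing more can be done
None
```

The caddy is parked nose first in the taped bay, released, with the arm well clear, and I handed the job in at about 10.4 s of the 48 s allowed.

- **Run:** I gripped the push bar and pushed the caddy straight ahead about 97 mm. There the pictures showed both castors trailing straight, with its centre roughly 0.43 m from the bay's centre. I then turned it about 16° to line up with the bay and drove it straight in.
- **Last checks:** The top camera's rim and bar points put the caddy's centre about 1 mm short of the bay's centre and 2 mm to the right. Its heading is within about 1° of the bay's. Both castors look straight in the top and scene views. Contact forces read while the caddy was held were only a few newtons.
- **Disagreements:** The top and wrist cameras differed by about 7 mm on the bar's position before the grasp, so I aimed between them and the closing jaws took up the rest. In the final views, rim points from the scene camera differed from the top camera's by up to 4 mm, and by 10 mm across the bay at the rear right corner, where I picked the pixel by eye. The tool also drifted up to 1.4° from vertical, which left no visible effect on the caddy.

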